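Roll the parts caddy into its bay and hold it up level

TASK

Push the loaded wooden parts caddy along the roller track until it is fully home against the end stop of the bay, leaving its handle alone until it is there. Then take it by the handle, lift it straight up out of the bay so that its underside is about 12 cm above the rollers, and finish while still holding it there in the gripper, level and still, both parts still in it. Leave the mug, the tape measure and the spray can where they are.

Things in the scene. Friction and masses are not known exactly. Their poses are not given: they have to be found in the camera images.
- lane: Fixed track, 380 mm long, about 160 wide, 12 freely turning grey rollers (24 mm thick, 30 mm apart). Origin: on the worktop under its middle; x along the track in the direction of travel, to the bay; z up. Roller tops 42 mm above the worktop. Side rails 127 mm apart, 18 mm above the rollers, guide the caddy. Open at x = -190 mm, bay at +x. Place and direction vary; bay at the robot's right.
- bay_home (a point): Where the caddy's origin lies when home: on the track's centre line, x = +105 mm in its frame, at roller-top height. The bay is the last 150 mm, between dark steel cheeks (36 mm above the rollers), closed by an end plate 78 mm above the worktop with a rubber bumper whose face, the end stop, is at x = +180 mm. Axes as the track's.
- caddy: Loose open plywood caddy on the rollers, 150 mm long (x, along the track), 120 wide (y), walls 50 high, 6 thick, floor 6; divider 41 high across the middle makes two compartments. Uprights at y = +-50 mm (34 mm wide, 116 high) carry the handle. Origin: centre of its underside; axes start parallel to the track's. 0.3 to 0.5 kg empty; rolls easily, soon stops when let go.
- caddy_handle: The caddy's rigid handle: a straight wooden bar across the caddy (along y) in its middle, 20 mm thick (x), 24 mm high (z), 92 mm free between the uprights. Origin: centre of the bar, 114 mm above the caddy's underside. Fixed to the caddy. Below it there is free room down to the parts.
- bearing_box: Small dark blue carton, 52 x 72 x 44 mm, about 0.12 kg, lying loose in one of the caddy's compartments (either one). Origin: centre of its underside.
- offcut: Wood offcut, 34 x 70 x 30 mm, about 0.05 kg, lying loose in the caddy's other compartment. Origin: centre of its underside.
- mug: White dotted mug, 82 x 114 x 91 mm, standing beyond the left end of the track; a bystander. Origin: centre of its underside.
- tape_measure: Yellow tape measure, 44 x 81 x 68 mm, behind the left end of the track; a bystander. Origin: centre of its underside.
- lube_spray: Spray can, 66 mm diameter, 187 mm high, behind the track; a bystander. Origin: centre of its underside.
Things that resemble listed ones, but are neither listed nor needed, are in the scene too. Several things have the shape of the bearing_box; the one meant has the colours described above.

How it is judged:
On the way:
1. the caddy stands on the rollers in the bay, home against the end stop (within 8 mm) (x of caddy in the frame of bay_home above -0.008 m and height (world z) of caddy below 0.048 m and angle between caddy's own z axis and vertical below 0.05 rad and linear speed of caddy below 0.05 m/s), for 0.2 s.
At the end, for the whole second after the job is handed in: Gripper holds the caddy by its handle (over 1 N), off the track: underside 80 to 190 mm above the roller tops, middle within 50 mm of the home spot seen from above, tilt under 0.1 rad, speed under 20 mm/s and 0.1 rad/s; carton and offcut both still lying in the caddy (height (world z) of caddy between 0.122 and 0.232 m and horizontal distance between caddy and bay_home below 0.05 m and angle between caddy's own z axis and vertical below 0.1 rad and linear speed of caddy below 0.02 m/s and angular speed of caddy below 0.1 rad/s and contact force between the fingers and caddy_handle above 1 N and contact force between caddy and lane below 0.2 N and x of bearing_box in the frame of caddy between -0.075 and 0.075 m and y of bearing_box in the frame of caddy between -0.06 and 0.06 m and z of bearing_box in the frame of caddy between -0.005 and 0.04 m and x of offcut in the frame of caddy between -0.075 and 0.075 m and y of offcut in the frame of caddy between -0.06 and 0.06 m and z of offcut in the frame of caddy between -0.005 and 0.04 m); the arm keeps its last pose, push and grip.
It fails at once if the handle is touched while the caddy is more than 40 mm short of home (contact force between the fingers and caddy_handle above 0.5 N and x of caddy in the frame of bay_home below -0.04 m).
It fails at once if the caddy is tipped by more than 0.3 rad (angle between caddy's own z axis and vertical above 0.3 rad).
It fails at once if the mug is moved more than 30 mm or knocked over (distance of mug from where it was at the start of the episode above 0.03 m or angle between mug's own z axis and vertical above 0.4 rad).
It fails at once if the tape measure is moved more than 30 mm or knocked over (distance of tape_measure from where it was at the start of the episode above 0.03 m or angle between tape_measure's own z axis and vertical above 0.4 rad).
It fails at once if the spray can is moved more than 30 mm or knocked over (distance of lube_spray from where it was at the start of the episode above 0.03 m or angle between lube_spray's own z axis and vertical above 0.4 rad).
It also fails if it takes over 53 s, if anything falls off the work surface, if the arm or the gripper's body presses on something with over 40 N, if the wrist force passes 120 N, or if a joint passes its speed limit or range.

ROBOT

A 6-joint arm with a two-finger parallel gripper is mounted at the origin on a cart in front of the work surface, level with it; the furniture and walls round the work are solid. World frame = base frame: x ahead of the robot, y to its left, z up, the work surface at z = 0. Lengths are in m, angles in rad, forces in N, time in s.
With the tool pointing down it reaches from about 0.3 to 1 m from the base axis. Payload 5.1 kg.
Tool frame: the origin (TCP) lies on the centre line of the jaws, within the pads' length; the fingertips stand 14 mm ahead of it and the grasp point (between the pads) lies 5 mm behind it (finger_overhang is the distance from the TCP to the fingertips, in m); z points along the fingers, y is the line along which they close (so a half turn about z gives the same grasp; the last joint's range is limited). The gripper opens to 95 mm and grips with 3 to 60 N. Pads are 20 mm wide; open, the fingers measure 119 mm over their backs; the gripper's body (75 mm by 180 mm) begins 59 mm behind the grasp point.
Start: joints at [1.025, 0.124, 1.65, -0, 1.367, -0.083], TCP at [0.29, 0.582, 0.229] pointing down, gripper open.
Joint ranges: [-2.61, 2.61], [-1.02, 2.33], [0.03, 2.71], [-1.35, 4.49], [0.32, 2.68], [-2.91, 2.91]. Speed limits (rad/s): [2.57, 2.57, 3.14, 3.14, 3.14, 3.14].

INTERFACE

Orientations are given as a 3x3 rotation matrix whose columns are the frame's x, y, z axes.
In Python, from workcell import * gives the robot as it stands.
- The arm moves only by the tool arm_command, never from a script. Its arguments are lists of equal length, an entry for each row: "dr": the turn, a rotation vector about the tool's x, y, z each as a share of 6 degrees, from -1 to 1, a list of three; "slide": the shift along the tool's x, y, z each as a share of 40 mm, from -1 to 1, a list of three; "jaw": the closure, from 0 (fully open) to 1 (shut). A call has exactly 8 rows; each row shifts and turns the commanded pose from where the row before left it, along the tool's axes as they then stand; what a row does not reach is not made up. A row lasts 1/10 s, in which the tool goes at most 50 mm and 8.59 degrees, less where a joint would pass 70% of its speed; a pose out of reach is approached as far as the arm can. A call with a number of a shift or a turn outside -1 to 1 is refused whole. A call with a gripper value outside its range is refused whole. The fingers move at their own pace and stop on an object; the grip force is fixed at half the most. Time passes only in rows, so rows that do not move let the fingers close, or fill a call up. It gives the time, the measured TCP pose, the force, the opening and the grip force at its end, in the units of the state.
- observe(): the state, without advancing time (a new reading comes with each control period).
- snapshot(name): name is "side" or "top"; returns the picture (480x640x3 uint8, red, green, blue); there is no depth.
- camera_info(name): a dict with "intrinsics" (3x3 intrinsics, pixels), "extrinsics" (4x4, takes a point from world to camera coordinates). Camera axes: x right, y up, looking along -z (the intrinsics and any distortion apply to the point x, -y, -z); pixel columns grow to the right and rows downward; lengths in m; the calibration is good to about 2 mm. A picture is of the moment at which its call begins. camera_info takes no time and is no camera call.
- sign_off(): hands the job in; it is judged then, once.
The state is a dict: "t": time; "joint_positions": joint angles; "joint_velocities": joint speeds; "joint_efforts": joint torques, N m; "tcp_pos": TCP position; "tool_rot": TCP orientation; "force": force on the tool from outside, world axes, zero at the start; "torque": the same for the moment, N m; "width": finger opening in m; "grip_force": force on a finger pad.
Only numpy, scipy, OpenCV 4.12 (cv2) and the standard library are available. Lean on these libraries where they do the work, as an engineer would, in place of code of your own. Each camera call takes 0.05 s, during which the arm holds its last target. There are 200 camera calls.

## Working session

There is one attempt and no reset: what is moved stays moved. The work goes in short steps, Python scripts to look and compute and a tool call to move; the robot and the scene stay as the last step left them, time stands still between calls to the robot, and variables do not carry over. Pictures are saved under pics/ and viewed, at most 10 in all, crops included, and the job is handed in when it is done.

Besides the shell and the picture viewer there is one more tool, called after "Call:" by a JSON object that holds its "method" and its "body", one argument or row to a line. arm_command: Moves the arm, as the interface text tells. Shift numbers are shares of 40 mm and turn numbers shares of 6 degrees, none past 1 either way. Its arguments: {"type":"object","properties":{"dr":{"type":"array","items":{"type":"array","items":{"type":"number","minimum":-1,"maximum":1}}},"slide":{"type":"array","items":{"type":"array","items":{"type":"number","minimum":-1,"maximum":1}}},"jaw":{"type":"array","items":{"type":"number"}}},"required":["dr","slide","jaw"]}

```bash
mkdir -p pics; python3 - <<'E'
from workcell import *
import cv2
for n in("side","top"):
    cv2.imwrite(f"pics/{n}0.png",snapshot(n)[:,:,::-1]); c=camera_info(n); print(n,c["intrinsics"],c["extrinsics"])
o=observe();print(o["t"],o["tcp_pos"],o["tool_rot"],o["width"])
E
```

```text
side [[494.00100949   0.         321.98734916]
 [  0.         494.00100949 249.67550473]
 [  0.           0.           1.        ]] [[ 0.9163832  -0.39966247  0.02262195 -0.45388131]
 [ 0.22172262  0.55381414  0.80257646 -0.36100422]
 [-0.33328804 -0.73045178  0.59612019 -0.78049535]
 [ 0.          0.          0.          1.        ]]
top [[439.43764237   0.         319.54566524]
 [  0.         439.43764237 233.48993101]
 [  0.           0.           1.        ]] [[ 0.00702114 -0.99990065 -0.01222229  0.23079343]
 [ 0.98649729  0.00492599  0.16370351 -0.5921734 ]
 [-0.16362704 -0.01320664  0.98643387 -1.03649814]
 [ 0.          0.          0.          1.        ]]
0.1 [0.28992755 0.58112731 0.22752716] [[-8.94812867e-01  4.46440351e-01 -9.72150134e-04]
 [ 4.46441383e-01  8.94811443e-01 -1.60426648e-03]
 [ 1.53681773e-04 -1.86952634e-03 -9.99998241e-01]] 0.09535469288490521
```

View pics/side0.png

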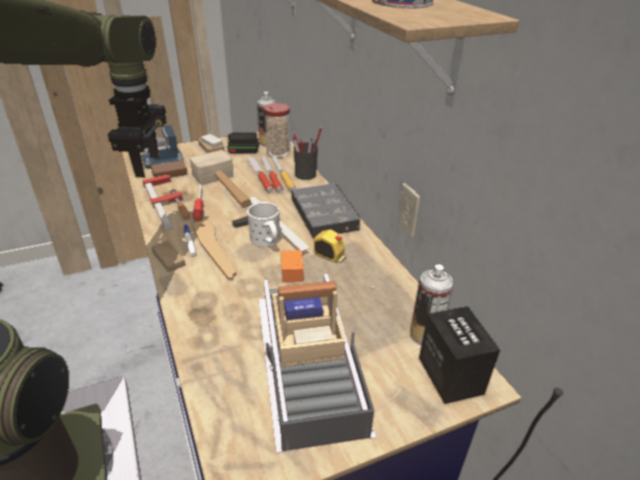

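View pics/top0.png

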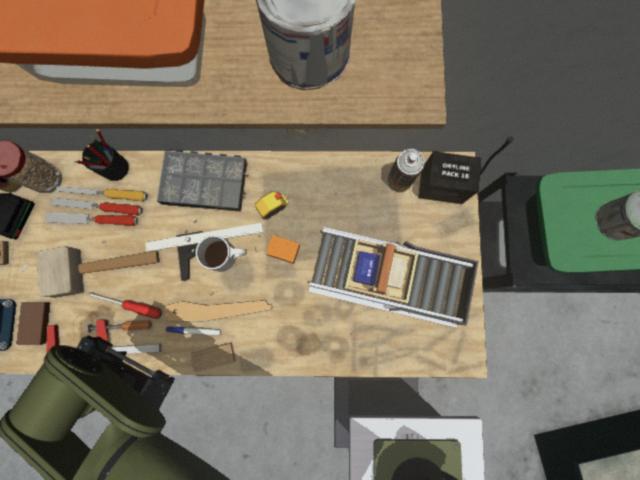

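The side view shows the caddy at about (310,325), with the bay toward the viewer. The top view shows the track from (320,260) to (465,290), the caddy at (380,272), its handle at (386,269), an orange block at (283,247) just off the open end, and the mug at (215,253). I'll crop in for the corners.

```bash
python3 - <<'E'
import cv2,numpy as np
a=cv2.imread("pics/top0.png")[215:335,295:485]; b=cv2.imread("pics/side0.png")[265:450,250:390]
cv2.imwrite("pics/tc.png",cv2.resize(a,None,fx=4,fy=4,interpolation=cv2.INTER_CUBIC))
cv2.imwrite("pics/sc.png",cv2.resize(b,None,fx=3.2,fy=3.2,interpolation=cv2.INTER_CUBIC))
E
```

```text
(no output)
```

View pics/tc.png

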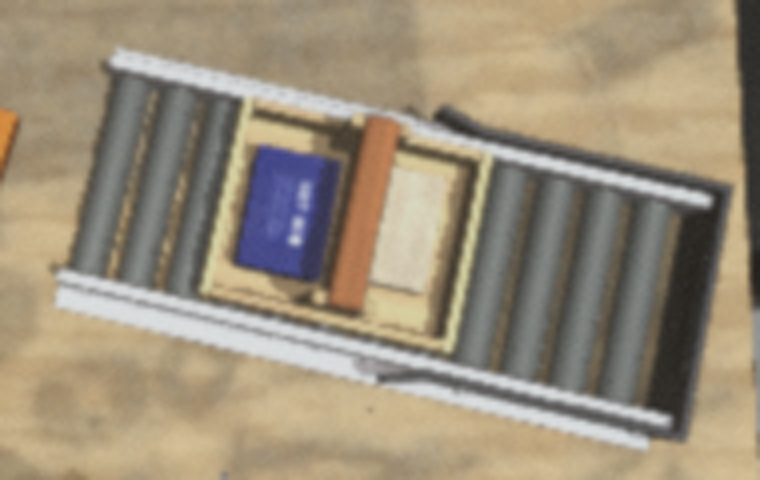

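View pics/sc.png

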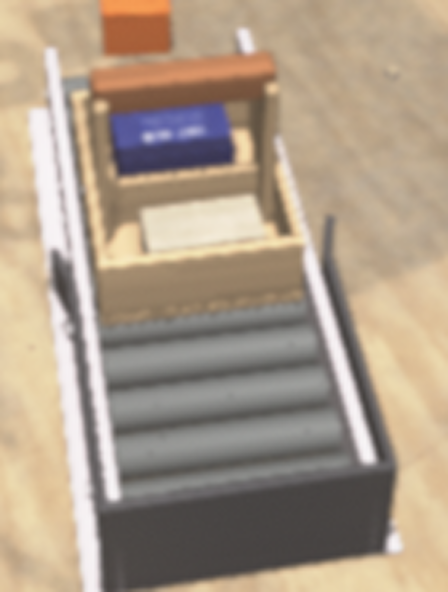

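The crops (top at 4x, side at 3.2x) show these positions:
- **Rails:** in the top crop the rail ends are about (118,55)/(712,200) and (62,277)/(670,420). In the side crop they are (243,32)/(370,462) and (52,50)/(113,498).
- **Handle:** the middle of its top face is about (366,213) in the top crop and (183,71) in the side crop.

```bash
cat > h.py <<'E'
from workcell import *
import cv2,numpy as np
def P(n):
    c=camera_info(n); return np.array(c["intrinsics"])@np.diag([1,-1,-1])@np.array(c["extrinsics"])[:3]
def tri(t,s):
    X=cv2.triangulatePoints(P("top"),P("side"),np.array(t,float).T,np.array(s,float).T); return (X[:3]/X[3]).T
def ray(n,px,z):
    M=P(n); H=M[:,[0,1,3]].copy(); H[:,2]+=z*M[:,2]
    q=np.linalg.solve(H,np.c_[px,np.ones(len(px))].T); return (q[:2]/q[2]).T
T=lambda l:np.array(l)/4+[295-.375,215-.375]
S=lambda l:np.array(l)/3.2+[250-.34,265-.34]
E
python3 - <<'E'
from h import *
np.set_printoptions(precision=4,suppress=True)
t=T([(118,55),(712,200),(62,277),(670,420),(384,120),(347,307),(366,213),(733,186),(688,440)])
s=S([(243,32),(370,462),(52,50),(113,498),(270,63),(96,78),(183,71),(395,464),(98,500)])
print(tri(t,s))
r=ray("top",t[:4],.060);print(r)
d=(r[1]-r[0])+(r[3]-r[2]);print("dir",np.degrees(np.arctan2(d[1],d[0])),np.linalg.norm(d)/2)
print("plate",ray("top",t[7:9],.078))
print("handle top",ray("top",t[4:7],.042+.126))
print("walls",ray("top",T([(243,99),(494,155),(448,352),(203,293)]),.092))
E
```

```text
[[ 0.6009  0.2234  0.06  ]
 [ 0.5138 -0.1315  0.0719]
 [ 0.4685  0.2554  0.0599]
 [ 0.3848 -0.1007  0.072 ]
 [ 0.5484  0.0764  0.1649]
 [ 0.4479  0.0984  0.1685]
 [ 0.4977  0.0872  0.1665]
 [ 0.5218 -0.142   0.0794]
 [ 0.3745 -0.1068  0.0845]]
[[ 0.6019  0.2231]
 [ 0.5149 -0.1355]
 [ 0.4662  0.256 ]
 [ 0.3844 -0.1043]]
dir -103.21487675831717 0.36923182172453634
plate [[ 0.5216 -0.1423]
 [ 0.3736 -0.1087]]
handle top [[0.5473 0.0771]
 [0.4457 0.0989]
 [0.4964 0.0878]]
walls [[0.5701 0.1488]
 [0.5376 0.0015]
 [0.4229 0.0314]
 [0.4559 0.1728]]
```

Call:
{"method": "arm_command", "body": {
  "dr": [
    [0, 0, 1],
    [0, 0, 1],
    [0, 0, 1],
    [0, 0, 1],
    [0, 0, 1],
    [0, 0, 1],
    [0, 0, 1],
    [0, 0, 1]
  ],
  "slide": [
    [0, 0, 0],
    [0, 0, 0],
    [0, 0, 0],
    [0, 0, 0],
    [0, 0, 0],
    [0, 0, 0],
    [0, 0, 0],
    [0, 0, 0]
  ],
  "jaw": [0.45, 0.45, 0.45, 0.45, 0.45, 0.45, 0.45, 0.45]
}}

```text
t: 0.9
tcp_pos: [0.29, 0.5813, 0.2279]
tool_rot: [[-0.263, 0.965, -0.001], [0.965, 0.263, -0.001], [-0.001, -0.001, -1.0]]
force: [-0.6, -0.2, -0.3]
width: 0.0525
grip_force: 0.0
```

Call:
{"method": "arm_command", "body": {
  "dr": [
    [0, 0, 1],
    [0, 0, 1],
    [0, 0, 1],
    [0, 0, 1],
    [0, 0, 0.78],
    [0, 0, 0],
    [0, 0, 0],
    [0, 0, 0]
  ],
  "slide": [
    [0, 0, 0],
    [0, 0, 0],
    [0, 0, 0],
    [0, 0, 0],
    [0, 0, 0],
    [0, 0, 0],
    [0, 0, 0],
    [0, 0, 0]
  ],
  "jaw": [0.45, 0.45, 0.45, 0.45, 0.45, 0.45, 0.45, 0.45]
}}

```text
t: 1.7
tcp_pos: [0.2902, 0.5815, 0.2284]
tool_rot: [[0.227, 0.974, -0.0], [0.974, -0.227, -0.0], [-0.0, -0.0, -1.0]]
force: [0.1, 1.2, 0.4]
width: 0.0526
grip_force: 0.0
```

```bash
cat >> h.py <<'E'
np.set_printoptions(precision=4,suppress=True)
a=np.radians(-103.2); u=np.array([np.cos(a),np.sin(a),0]); v=np.array([-u[1],u[0],0])
c0=np.array([.4966,.0886,0])
def need(p,yaw):
    o=observe(); R=np.array(o["tool_rot"]); y=np.degrees(np.arctan2(R[1,0],R[0,0]))
    print("t",o["t"],"tcp",o["tcp_pos"],"yaw",y,"z",R[:,2],"F",o["force"],"w",o["width"],"g",o["grip_force"],"q",o["joint_positions"])
    print("slide units",R.T@(np.array(p)-o["tcp_pos"])/.04,"dr z units",-((yaw-y+180)%360-180)/6)
E
python3 -c "
from h import *
need(c0-.12*u+[0,0,.229],76.8)"
```

```text
t 1.7 tcp [0.2902 0.5815 0.2284] yaw 76.87164414823873 z [-0.0002 -0.0004 -1.    ] F [0.0753 1.1774 0.3857] w 0.052603569201157 g 0.0 q [ 1.0254  0.124   1.6506 -0.      1.3675  1.2545]
slide units [-7.828   7.8288 -0.0134] dr z units 0.011940691373122073
```

Call:
{"method": "arm_command", "body": {
  "dr": [
    [0, 0, 0],
    [0, 0, 0],
    [0, 0, 0],
    [0, 0, 0],
    [0, 0, 0],
    [0, 0, 0],
    [0, 0, 0],
    [0, 0, 0]
  ],
  "slide": [
    [-0.5, 0.5, 0],
    [-0.5, 0.5, 0],
    [-0.5, 0.5, 0],
    [-0.5, 0.5, 0],
    [-0.5, 0.5, 0],
    [-0.5, 0.5, 0],
    [-0.5, 0.5, 0],
    [-0.5, 0.5, 0]
  ],
  "jaw": [0.45, 0.45, 0.45, 0.45, 0.45, 0.45, 0.45, 0.45]
}}

```text
t: 2.5
tcp_pos: [0.4099, 0.3883, 0.2287]
tool_rot: [[0.227, 0.974, 0.0], [0.974, -0.227, 0.0], [0.0, 0.0, -1.0]]
force: [0.3, 0.2, -0.3]
width: 0.0523
grip_force: 0.0
```

Call:
{"method": "arm_command", "body": {
  "dr": [
    [0, 0, 0],
    [0, 0, 0],
    [0, 0, 0],
    [0, 0, 0],
    [0, 0, 0],
    [0, 0, 0],
    [0, 0, 0],
    [0, 0, 0]
  ],
  "slide": [
    [-0.5, 0.5, 0],
    [-0.5, 0.5, 0],
    [-0.5, 0.5, 0],
    [-0.5, 0.5, 0],
    [-0.5, 0.5, 0],
    [-0.5, 0.5, 0],
    [-0.5, 0.5, 0],
    [-0.33, 0.33, 0]
  ],
  "jaw": [0.45, 0.45, 0.45, 0.45, 0.45, 0.45, 0.45, 0.45]
}}

```text
t: 3.3
tcp_pos: [0.5244, 0.2036, 0.2287]
tool_rot: [[0.229, 0.974, 0.0], [0.974, -0.229, -0.0], [-0.0, 0.0, -1.0]]
force: [-0.6, 0.5, 0.2]
width: 0.0522
grip_force: 0.0
```

```bash
python3 -c "
from h import *
need(c0-.12*u+[0,0,.080],76.8)
cv2.imwrite('pics/top1.png',snapshot('top')[:,:,::-1][120:380,200:540])"
```

```text
t 3.3 tcp [0.5244 0.2036 0.2287] yaw 76.78719743078916 z [ 0.0003 -0.0002 -1.    ] F [-0.5741  0.5186  0.1574] w 0.05222361241597417 g 0.0 q [ 0.2751 -0.0693  1.8473 -0.0003  1.3634  0.5058]
slide units [ 0.0422 -0.0222  3.7186] dr z units -0.0021337615351389636
```

View pics/top1.png

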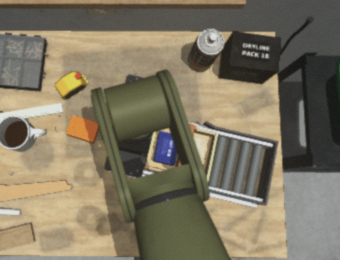

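The crop shows the gripper (black, about (125,150)) over the open rollers behind the caddy, with the carton at (165,148) still visible and the bystanders clear. I'll lower it now.

Call:
{"method": "arm_command", "body": {
  "dr": [
    [0, 0, 0],
    [0, 0, 0],
    [0, 0, 0],
    [0, 0, 0],
    [0, 0, 0],
    [0, 0, 0],
    [0, 0, 0],
    [0, 0, 0]
  ],
  "slide": [
    [0, 0, 0.6],
    [0, 0, 0.6],
    [0, 0, 0.6],
    [0, 0, 0.6],
    [0, 0, 0.6],
    [0, 0, 0.5],
    [0, 0, 0.22],
    [0, 0, 0]
  ],
  "jaw": [0.45, 0.45, 0.45, 0.45, 0.45, 0.45, 0.45, 0.45]
}}

```text
t: 4.15
tcp_pos: [0.5225, 0.2051, 0.0784]
tool_rot: [[0.228, 0.974, -0.003], [0.974, -0.228, -0.001], [-0.001, -0.003, -1.0]]
force: [0.7, -0.2, -0.4]
width: 0.0524
grip_force: 0.0
```

```bash
python3 -c "
from h import *
need(c0+(.137-.085)*u+[0,0,.080],76.8)"
```

```text
t 4.15 tcp [0.5225 0.2051 0.0784] yaw 76.8379557678366 z [-0.0029 -0.0008 -1.    ] F [ 0.7042 -0.2145 -0.389 ] w 0.05242751594284949 g 0.0 q [0.2784 0.0742 1.971  0.0001 1.0995 0.5081]
slide units [-4.2835  0.0323 -0.0338] dr z units 0.006325961306098786
```

Call:
{"method": "arm_command", "body": {
  "dr": [
    [0, 0, 0],
    [0, 0, 0],
    [0, 0, 0],
    [0, 0, 0],
    [0, 0, 0],
    [0, 0, 0],
    [0, 0, 0],
    [0, 0, 0]
  ],
  "slide": [
    [-0.2, 0, 0],
    [-0.2, 0, 0],
    [-0.15, 0, 0],
    [-0.1, 0, 0],
    [-0.1, 0, 0],
    [-0.1, 0, 0],
    [-0.15, 0, 0],
    [-0.15, 0, 0]
  ],
  "jaw": [0.45, 0.45, 0.45, 0.45, 0.45, 0.45, 0.45, 0.45]
}}

```text
t: 4.95
tcp_pos: [0.5133, 0.1602, 0.0801]
tool_rot: [[0.228, 0.974, 0.001], [0.974, -0.228, 0.0], [0.0, 0.001, -1.0]]
force: [0.9, 0.7, 0.4]
width: 0.0524
grip_force: 0.5
```

Call:
{"method": "arm_command", "body": {
  "dr": [
    [0, 0, 0],
    [0, 0, 0],
    [0, 0, 0],
    [0, 0, 0],
    [0, 0, 0],
    [0, 0, 0],
    [0, 0, 0],
    [0, 0, 0]
  ],
  "slide": [
    [-0.15, 0, 0],
    [-0.15, 0, 0],
    [-0.15, 0, 0],
    [-0.15, 0, 0],
    [-0.15, 0, 0],
    [-0.15, 0, 0],
    [-0.15, 0, 0],
    [-0.15, 0, 0]
  ],
  "jaw": [0.45, 0.45, 0.45, 0.45, 0.45, 0.45, 0.45, 0.45]
}}

```text
t: 5.75
tcp_pos: [0.5021, 0.1132, 0.0799]
tool_rot: [[0.228, 0.974, -0.0], [0.974, -0.228, -0.0], [-0.0, 0.0, -1.0]]
force: [0.0, 0.3, 0.8]
width: 0.0524
grip_force: 0.5
```

Call:
{"method": "arm_command", "body": {
  "dr": [
    [0, 0, 0],
    [0, 0, 0],
    [0, 0, 0],
    [0, 0, 0],
    [0, 0, 0],
    [0, 0, 0],
    [0, 0, 0],
    [0, 0, 0]
  ],
  "slide": [
    [-0.15, 0, 0],
    [-0.15, 0, 0],
    [-0.15, 0, 0],
    [-0.15, 0, 0],
    [-0.15, 0, 0],
    [-0.15, 0, 0],
    [-0.15, 0, 0],
    [-0.15, 0, 0]
  ],
  "jaw": [0.45, 0.45, 0.45, 0.45, 0.45, 0.45, 0.45, 0.45]
}}

```text
t: 6.55
tcp_pos: [0.4911, 0.0665, 0.0799]
tool_rot: [[0.228, 0.974, -0.0], [0.974, -0.228, 0.0], [0.0, -0.0, -1.0]]
force: [0.3, 0.7, 0.9]
width: 0.0521
grip_force: 0.5
```

```bash
python3 -c "
from h import *
need(c0+(.137-.085)*u+[0,0,.080],76.8)
cv2.imwrite('pics/side2.png',cv2.resize(snapshot('side')[:,:,::-1][230:460,220:400],None,fx=2.5,fy=2.5))"
```

```text
t 6.55 tcp [0.4911 0.0665 0.0799] yaw 76.80405416722864 z [-0.  0. -1.] F [0.3141 0.7149 0.853 ] w 0.05213330260343252 g 0.5301644944120198 q [ 0.0261 -0.0758  2.1182  0.      1.0993  0.2564]
slide units [-0.7295  0.0078 -0.0035] dr z units 0.000675694538107526
```

View pics/side2.png

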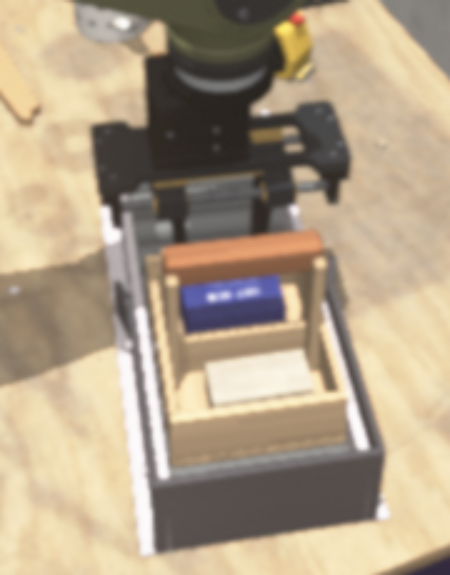

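The caddy is being pushed ahead of the fingers and stays straight, its front wall around (260,430) close to the end plate at (260,465). The fingers are at (170–270,215), behind the handle. About 25–30 mm remain, so I'll go slower.

Call:
{"method": "arm_command", "body": {
  "dr": [
    [0, 0, 0],
    [0, 0, 0],
    [0, 0, 0],
    [0, 0, 0],
    [0, 0, 0],
    [0, 0, 0],
    [0, 0, 0],
    [0, 0, 0]
  ],
  "slide": [
    [-0.1, 0, 0],
    [-0.1, 0, 0],
    [-0.08, 0, 0],
    [-0.08, 0, 0],
    [-0.06, 0, 0],
    [-0.06, 0, 0],
    [-0.05, 0, 0],
    [-0.05, 0, 0]
  ],
  "jaw": [0.45, 0.45, 0.45, 0.45, 0.45, 0.45, 0.45, 0.45]
}}

```text
t: 7.4
tcp_pos: [0.4858, 0.0442, 0.0798]
tool_rot: [[0.228, 0.974, -0.0], [0.974, -0.228, 0.0], [-0.0, -0.0, -1.0]]
force: [-0.4, 0.6, 0.1]
width: 0.0521
grip_force: 0.4
```

Call:
{"method": "arm_command", "body": {
  "dr": [
    [0, 0, 0],
    [0, 0, 0],
    [0, 0, 0],
    [0, 0, 0],
    [0, 0, 0],
    [0, 0, 0],
    [0, 0, 0],
    [0, 0, 0]
  ],
  "slide": [
    [-0.05, 0, 0],
    [-0.04, 0, 0],
    [-0.04, 0, 0],
    [0, 0, 0],
    [0, 0, 0],
    [0, 0, 0],
    [0, 0, 0],
    [0, 0, 0]
  ],
  "jaw": [0.45, 0.45, 0.45, 0.45, 0.45, 0.45, 0.45, 0.45]
}}

```text
t: 8.2
tcp_pos: [0.4854, 0.0407, 0.0801]
tool_rot: [[0.229, 0.973, 0.002], [0.973, -0.229, 0.003], [0.004, 0.001, -1.0]]
force: [2.2, 6.5, -2.0]
width: 0.0523
grip_force: 3.7
```

Call:
{"method": "arm_command", "body": {
  "dr": [
    [0, 0, 0],
    [0, 0, 0],
    [0, 0, 0],
    [0, 0, 0],
    [0, 0, 0],
    [0, 0, 0],
    [0, 0, 0],
    [0, 0, 0]
  ],
  "slide": [
    [-0.05, 0, 0],
    [-0.05, 0, 0],
    [0, 0, 0],
    [0, 0, 0],
    [0, 0, 0],
    [0, 0, 0],
    [0, 0, 0],
    [0, 0, 0]
  ],
  "jaw": [0.45, 0.45, 0.45, 0.45, 0.45, 0.45, 0.45, 0.45]
}}

```text
t: 9.0
tcp_pos: [0.4855, 0.0405, 0.0809]
tool_rot: [[0.23, 0.973, 0.005], [0.973, -0.23, 0.012], [0.012, 0.002, -1.0]]
force: [4.3, 22.1, 0.1]
width: 0.0521
grip_force: 11.0
```

```bash
python3 -c "
from h import *
need(c0,76.8)
cv2.imwrite('pics/side3.png',cv2.resize(snapshot('side')[:,:,::-1][260:460,220:400],None,fx=2.9,fy=2.9,interpolation=cv2.INTER_CUBIC))"
```

```text
t 9.0 tcp [0.4855 0.0405 0.0809] yaw 76.7060083899922 z [ 0.0046  0.0117 -0.9999] F [ 4.2915 22.0968  0.147 ] w 0.05213375951399935 g 11.028232502030733 q [-0.0338 -0.1007  2.1392  0.0133  1.0989  0.1923]
slide units [ 1.2085 -0.0095  2.0373] dr z units -0.015665268334629445
```

View pics/side3.png

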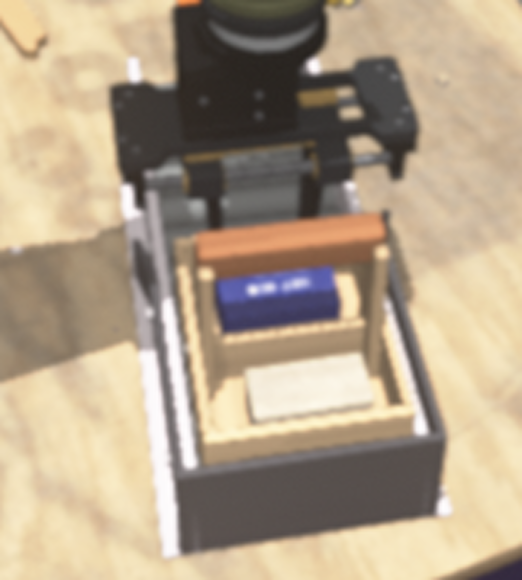

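The caddy is home: its front wall meets the end plate along about (310,455), and the force rose to 22 N with no further motion. I'll ease off, back away and go up.

Call:
{"method": "arm_command", "body": {
  "dr": [
    [0, 0, 0],
    [0, 0, 0],
    [0, 0, 0],
    [0, 0, 0],
    [0, 0, 0],
    [0, 0, 0],
    [0, 0, 0],
    [0, 0, 0]
  ],
  "slide": [
    [0.05, 0, 0],
    [0.05, 0, 0],
    [0.05, 0, 0],
    [0.05, 0, 0],
    [0.1, 0, 0],
    [0.2, 0, 0],
    [0.3, 0, 0],
    [0.3, 0, 0]
  ],
  "jaw": [0.45, 0.45, 0.45, 0.45, 0.45, 0.45, 0.45, 0.45]
}}

```text
t: 9.85
tcp_pos: [0.4941, 0.0791, 0.0799]
tool_rot: [[0.229, 0.974, 0.0], [0.974, -0.229, 0.0], [0.0, 0.0, -1.0]]
force: [0.8, -0.3, -0.6]
width: 0.0524
grip_force: 0.0
```

Call:
{"method": "arm_command", "body": {
  "dr": [
    [0, 0, 0],
    [0, 0, 0],
    [0, 0, 0],
    [0, 0, 0],
    [0, 0, 0],
    [0, 0, 0],
    [0, 0, 0],
    [0, 0, 0]
  ],
  "slide": [
    [0.3, 0, 0],
    [0, 0, -0.5],
    [0, 0, -0.7],
    [0, 0, -0.8],
    [0, 0, -0.8],
    [0, 0, -0.8],
    [0, 0, -0.7],
    [0, 0, 0]
  ],
  "jaw": [0, 0, 0, 0, 0, 0, 0, 0]
}}

```text
t: 10.65
tcp_pos: [0.4991, 0.0909, 0.2573]
tool_rot: [[0.228, 0.974, 0.009], [0.974, -0.228, 0.001], [0.003, 0.009, -1.0]]
force: [0.4, -0.5, 0.3]
width: 0.0948
grip_force: 0.0
```

```bash
python3 - <<'E'
from h import *
px=np.array([[291,232]])/2.9+[220-.33,260-.33]
print("handle from side pic",ray("side",px,.167))
h=np.array([.4855,.0405,0])+.085*u; print("from push",h)
# red-brown handle by colour, side and top (same instant-ish)
for n,z in(("side",.167),("top",.167)):
    im=snapshot(n); hsv=cv2.cvtColor(im,cv2.COLOR_RGB2HSV)
    m=cv2.inRange(hsv,(4,110,60),(14,210,255)); m=cv2.morphologyEx(m,cv2.MORPH_OPEN,np.ones((3,3)))
    q=(P(n)@[*h[:2],.167,1]); q=q[:2]/q[2]; print(n,"pred px",q)
    for c in cv2.findContours(m,0,1)[0]:
        (x,y),s,an=cv2.minAreaRect(c)
        if abs(x-q[0])<30 and abs(y-q[1])<30: print((x,y),s,an,ray(n,[[x,y]],.167 if n=="top" else .160))
    cv2.imwrite(f"pics/{n}4.png",im[:,:,::-1])
need([*h[:2],.25],166.8)
E
```

```text
handle from side pic [[ 0.4689 -0.043 ]]
from push [ 0.4661 -0.0423  0.    ]
side pred px [318.2467 339.857 ]
(319.98406982421875, 344.374755859375) (15.998222351074219, 64.87667083740234) 82.7468032836914 [[ 0.4675 -0.0465]]
top pred px [446.7545 282.3033]
(445.1923522949219, 290.0384521484375) (9.805807113647461, 34.124210357666016) 11.309932708740234 [[ 0.4495 -0.0382]]
t 10.75 tcp [0.4969 0.0905 0.2522] yaw 76.84092340268245 z [ 0.0011  0.0001 -1.    ] F [ 0.3126 -0.1245 -0.6095] w 0.09510178617430844 g 0.0 q [ 0.0739 -0.2178  1.9402 -0.      1.418   0.3036]
slide units [-3.4078  0.0055  0.0544] dr z units -14.99317943288626
```

Call:
{"method": "arm_command", "body": {
  "dr": [
    [0, 0, -1],
    [0, 0, -1],
    [0, 0, -1],
    [0, 0, -1],
    [0, 0, -1],
    [0, 0, -1],
    [0, 0, -1],
    [0, 0, -1]
  ],
  "slide": [
    [0, 0, 0],
    [0, 0, 0],
    [0, 0, 0],
    [0, 0, 0],
    [0, 0, 0],
    [0, 0, 0],
    [0, 0, 0],
    [0, 0, 0]
  ],
  "jaw": [0, 0, 0, 0, 0, 0, 0, 0]
}}

```text
t: 11.55
tcp_pos: [0.4956, 0.0901, 0.2492]
tool_rot: [[-0.574, 0.819, -0.004], [0.819, 0.574, -0.0], [0.002, -0.004, -1.0]]
force: [-0.2, -0.3, -0.0]
width: 0.095
grip_force: 0.0
```

Call:
{"method": "arm_command", "body": {
  "dr": [
    [0, 0, -1],
    [0, 0, -1],
    [0, 0, -1],
    [0, 0, -1],
    [0, 0, -1],
    [0, 0, -1],
    [0, 0, -1],
    [0, 0, 0]
  ],
  "slide": [
    [0, 0, 0],
    [0, 0, 0],
    [0, 0, 0],
    [0, 0, 0],
    [0, 0, 0],
    [0, 0, 0],
    [0, 0, 0],
    [0, 0, 0]
  ],
  "jaw": [0, 0, 0, 0, 0, 0, 0, 0]
}}

```text
t: 12.35
tcp_pos: [0.4957, 0.0901, 0.2494]
tool_rot: [[-0.974, 0.228, -0.004], [0.228, 0.974, -0.0], [0.004, -0.001, -1.0]]
force: [0.2, 0.4, 1.2]
width: 0.0952
grip_force: 0.0
```

```bash
python3 -c "
from h import *
need([.467,-.043,.25],166.8)"
```

```text
t 12.35 tcp [0.4957 0.0901 0.2494] yaw 166.80299445420252 z [-0.0039 -0.0003 -1.    ] F [0.2034 0.4323 1.1929] w 0.09521674096186139 g 0.0 q [ 0.0732 -0.216   1.9434  0.      1.4181 -1.2672]
slide units [-0.0621 -3.4034 -0.0109] dr z units 0.0004990757004179613
```

Call:
{"method": "arm_command", "body": {
  "dr": [
    [0, 0, 0],
    [0, 0, 0],
    [0, 0, 0],
    [0, 0, 0],
    [0, 0, 0],
    [0, 0, 0],
    [0, 0, 0],
    [0, 0, 0]
  ],
  "slide": [
    [-0.06, -0.4, 0],
    [0, -0.6, 0],
    [0, -0.6, 0],
    [0, -0.6, 0],
    [0, -0.6, 0],
    [0, -0.4, 0],
    [0, -0.2, 0],
    [0, 0, 0]
  ],
  "jaw": [0, 0, 0, 0, 0, 0, 0, 0]
}}

```text
t: 13.15
tcp_pos: [0.4675, -0.0434, 0.2509]
tool_rot: [[-0.973, 0.231, -0.001], [0.231, 0.973, 0.0], [0.002, 0.0, -1.0]]
force: [-0.0, 0.9, 0.1]
width: 0.0949
grip_force: 0.0
```

```bash
python3 -c "
from h import *
need([.467,-.043,.150],166.8)
cv2.imwrite('pics/side5.png',cv2.resize(snapshot('side')[:,:,::-1][220:450,210:410],None,fx=2.5,fy=2.5,interpolation=cv2.INTER_CUBIC))"
```

```text
t 13.15 tcp [ 0.4675 -0.0434  0.2509] yaw 166.65303333968325 z [-0.0015  0.0005 -1.    ] F [-0.0157  0.8809  0.0945] w 0.09492568645317292 g 0.0 q [-0.2071 -0.3022  2.0105  0.0002  1.4348 -1.545 ]
slide units [0.0101 0.0072 2.5224] dr z units -0.024494443386127312
```

View pics/side5.png

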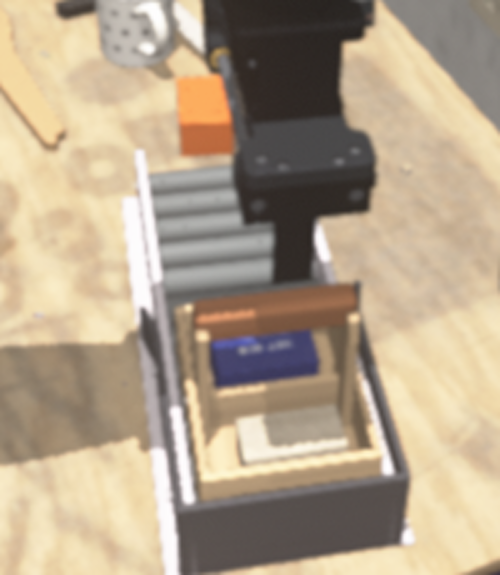

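The caddy is still home and the handle at (275,310) is level under the gripper. The near finger at (295,260) is above it and roughly centred. I'll descend and close.

Call:
{"method": "arm_command", "body": {
  "dr": [
    [0, 0, 0],
    [0, 0, 0],
    [0, 0, 0],
    [0, 0, 0],
    [0, 0, 0],
    [0, 0, 0],
    [0, 0, 0],
    [0, 0, 0]
  ],
  "slide": [
    [0, 0, 0.4],
    [0, 0, 0.5],
    [0, 0, 0.5],
    [0, 0, 0.4],
    [0, 0, 0.3],
    [0, 0, 0.3],
    [0, 0, 0.12],
    [0, 0, 0]
  ],
  "jaw": [0, 0, 0, 0, 0, 0, 0, 0]
}}

```text
t: 14.0
tcp_pos: [0.4675, -0.0428, 0.1502]
tool_rot: [[-0.974, 0.228, -0.001], [0.228, 0.974, 0.0], [0.001, -0.0, -1.0]]
force: [1.0, 0.1, -0.4]
width: 0.0953
grip_force: 0.0
```

```bash
python3 - <<'E'
from h import *
need([.467,-.043,.150],166.8)
cv2.imwrite('pics/side6.png',cv2.resize(snapshot('side')[:,:,::-1][250:450,210:410],None,fx=2.8,fy=2.8,interpolation=cv2.INTER_CUBIC))
E
```

```text
t 14.0 tcp [ 0.4675 -0.0428  0.1502] yaw 166.81246426776704 z [-0.0014  0.0003 -1.    ] F [ 1.0195  0.1038 -0.3626] w 0.09528320989701496 g 0.0 q [-0.2058 -0.2245  2.1201  0.      1.2473 -1.5464]
slide units [ 0.0121 -0.0072  0.0057] dr z units 0.002077377961171578
```

View pics/side6.png

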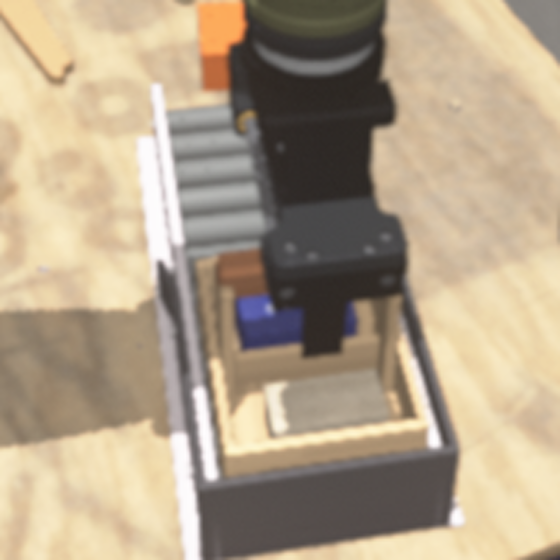

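The near finger (325,325) hangs in front of the bar, midway between the uprights at (230,330) and (390,330), so the jaws straddle the handle. Closing now.

Call:
{"method": "arm_command", "body": {
  "dr": [
    [0, 0, 0],
    [0, 0, 0],
    [0, 0, 0],
    [0, 0, 0],
    [0, 0, 0],
    [0, 0, 0],
    [0, 0, 0],
    [0, 0, 0]
  ],
  "slide": [
    [0, 0, 0],
    [0, 0, 0],
    [0, 0, 0],
    [0, 0, 0],
    [0, 0, 0],
    [0, 0, 0],
    [0, 0, 0],
    [0, 0, 0]
  ],
  "jaw": [0.5, 0.6, 0.7, 0.8, 1, 1, 1, 1]
}}

```text
t: 14.85
tcp_pos: [0.4679, -0.0431, 0.151]
tool_rot: [[-0.974, 0.228, -0.0], [0.228, 0.974, 0.0], [0.0, -0.0, -1.0]]
force: [0.4, 0.4, -0.6]
width: 0.0363
grip_force: 0.0
```

Call:
{"method": "arm_command", "body": {
  "dr": [
    [0, 0, 0],
    [0, 0, 0],
    [0, 0, 0],
    [0, 0, 0],
    [0, 0, 0],
    [0, 0, 0],
    [0, 0, 0],
    [0, 0, 0]
  ],
  "slide": [
    [0, 0, 0],
    [0, 0, 0],
    [0, 0, 0],
    [0, 0, 0],
    [0, 0, 0],
    [0, 0, 0],
    [0, 0, -0.05],
    [0, 0, -0.1]
  ],
  "jaw": [1, 1, 1, 1, 1, 1, 1, 1]
}}

```text
t: 15.65
tcp_pos: [0.4666, -0.0427, 0.1554]
tool_rot: [[-0.974, 0.228, -0.004], [0.228, 0.974, 0.001], [0.004, 0.0, -1.0]]
force: [-0.9, -0.6, -5.8]
width: 0.0199
grip_force: 30.0
```

Call:
{"method": "arm_command", "body": {
  "dr": [
    [0, 0, 0],
    [0, 0, 0],
    [0, 0, 0],
    [0, 0, 0],
    [0, 0, 0],
    [0, 0, 0],
    [0, 0, 0],
    [0, 0, 0]
  ],
  "slide": [
    [0, 0, -0.12],
    [0, 0, -0.15],
    [0, 0, -0.2],
    [0, 0, -0.2],
    [0, 0, -0.2],
    [0, 0, -0.2],
    [0, 0, -0.2],
    [0, 0, -0.2]
  ],
  "jaw": [1, 1, 1, 1, 1, 1, 1, 1]
}}

```text
t: 16.45
tcp_pos: [0.4679, -0.043, 0.2166]
tool_rot: [[-0.974, 0.228, 0.0], [0.228, 0.974, -0.0], [-0.0, -0.0, -1.0]]
force: [-0.0, -0.9, -5.3]
width: 0.02
grip_force: 30.0
```

Call:
{"method": "arm_command", "body": {
  "dr": [
    [0, 0, 0],
    [0, 0, 0],
    [0, 0, 0],
    [0, 0, 0],
    [0, 0, 0],
    [0, 0, 0],
    [0, 0, 0],
    [0, 0, 0]
  ],
  "slide": [
    [0, 0, -0.2],
    [0, 0, -0.2],
    [0, 0, -0.2],
    [0, 0, -0.2],
    [0, 0, -0.2],
    [0, 0, -0.2],
    [0, 0, -0.12],
    [0, 0, -0.06]
  ],
  "jaw": [1, 1, 1, 1, 1, 1, 1, 1]
}}

```text
t: 17.25
tcp_pos: [0.4682, -0.0431, 0.2719]
tool_rot: [[-0.974, 0.228, 0.001], [0.228, 0.974, -0.0], [-0.001, 0.0, -1.0]]
force: [-0.4, 0.2, -5.8]
width: 0.0201
grip_force: 30.0
```

Call:
{"method": "arm_command", "body": {
  "dr": [
    [0, 0, 0],
    [0, 0, 0],
    [0, 0, 0],
    [0, 0, 0],
    [0, 0, 0],
    [0, 0, 0],
    [0, 0, 0],
    [0, 0, 0]
  ],
  "slide": [
    [0, 0, 0],
    [0, 0, 0],
    [0, 0, 0],
    [0, 0, 0],
    [0, 0, 0],
    [0, 0, 0],
    [0, 0, 0],
    [0, 0, 0]
  ],
  "jaw": [1, 1, 1, 1, 1, 1, 1, 1]
}}

```text
t: 18.05
tcp_pos: [0.4679, -0.0431, 0.2711]
tool_rot: [[-0.974, 0.228, -0.0], [0.228, 0.974, -0.0], [0.0, -0.0, -1.0]]
force: [0.3, 0.0, -4.4]
width: 0.02
grip_force: 30.0
```

```bash
python3 - <<'E'
from h import *
need([.467,-.043,.27],166.8)
cv2.imwrite('pics/side7.png',cv2.resize(snapshot('side')[:,:,::-1][180:450,210:430],None,fx=2.2,fy=2.2,interpolation=cv2.INTER_CUBIC))
E
```

```text
t 18.05 tcp [ 0.4679 -0.0431  0.2711] yaw 166.80625648330414 z [-0. -0. -1.] F [ 0.3408  0.0329 -4.4059] w 0.019981395182724963 g 29.999080002307892 q [-0.2061 -0.3118  1.9845 -0.      1.4689 -1.5466]
slide units [ 0.0222 -0.0033  0.0267] dr z units 0.0010427472173546448
```

View pics/side7.png

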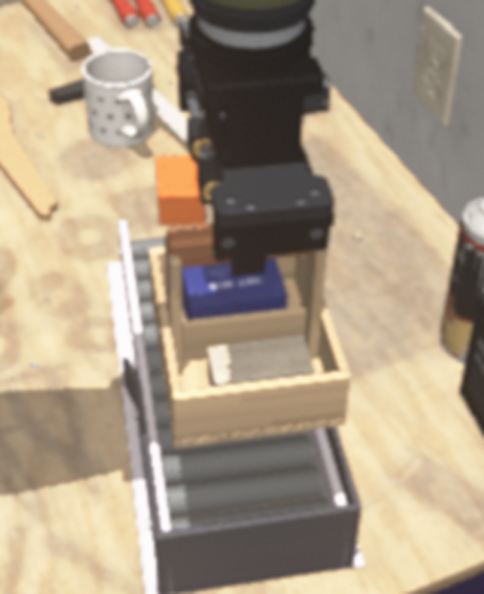

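The caddy hangs level and clear of the rollers, with the carton at (235,287) and the offcut at (260,362) still inside. The mug at (120,95) and the can at (465,270) haven't moved. I'm handing in.

```bash
python3 -c "
from workcell import *
print(sign_off())"
```

```text
the job is handed in; nothing more can be done
None
```

I pushed the caddy home against the end stop, lifted it about 12 cm by its handle, and handed the job in with it held level and still, both parts inside; the sign-off returned no verdict.

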